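Fit the right bush, then present the offset lever level over the fixture pin

TASK

Two brass bushes look alike but only one slides over the fixture's pin: seat that one fully home on the pin and let go of it, leaving the other bush on the bench away from the fixture. Then pick up the red offset lever by its balance point and hold it level with the ring-shaped boss centred a few centimetres above the tip of the pin, touching nothing but the gripper; the program finishes while still holding it there. Do not disturb the other things on the bench.

Things in the scene. Friction and masses are not known exactly. Their poses are not given: they have to be found in the camera images.
- fixture: fixed fixture: dark steel plate 100 x 100 x 14 mm, low bolt heads (4 mm) at its corners; in its middle a round aluminium seat 44 mm across, top 20 mm above the bench, and an upright steel pin 16 mm in diameter rising 40 mm from the seat (last 8 mm taper to 8 mm). Origin at the centre of the underside; z up
- seat (a point): centre of the fixture's round seat, at the foot of the pin, 20 mm above the bench; z up
- pin_tip (a point): tip of the fixture's pin, 60 mm above the bench; z up
- bush_wide: loose brass bush (tube), standing upright on the bench: 30 mm outside diameter, 30 mm high, bore 20 mm, about 90 g; slides over the 16 mm pin down to the seat, the pin then sticks out 10 mm above it. Origin at the centre of its underside, z along the bore
- bush_narrow: loose brass bush, same outside size (30 mm diameter, 30 mm high), standing upright on the bench, but bore 12 mm, about 130 g: does not go over the pin. Origin at the centre of its underside, z along the bore
- lever: loose offset lever lying flat on the bench, about 0.6 kg: steel ring-shaped boss (52 mm outside, 34 mm bore, 30 mm high), then a straight red arm 12 mm wide, 6 to 26 mm above the underside, ending in a round steel foot (20 mm across, 30 mm high) 195 mm from the boss axis. Origin on the boss axis, level with the underside; x along the arm away from the boss, z up
- lever_balance (a point): balance point (centre of mass) of the lever: on the arm 64.5 mm from the boss axis along the lever's x, 16 mm above its underside
- flux_bottle: bystander: white bottle with red cap, 40 mm across, 85 mm high, origin under its centre
- paste_tin: bystander: low round tin, pale top and blue band, 48 mm across, 35 mm high, origin under its centre
- tape_roll: bystander: yellow tape roll lying flat, 70 mm across, 20 mm high, origin under its centre
- pliers: bystander: yellow-handled pliers lying flat, about 140 mm long, 14 mm high, origin near the pivot on the bench
- screwdriver: bystander: screwdriver lying on the bench, origin on its underside
Things that resemble listed ones, but are neither listed nor needed, are in the scene too. Leave any turquoise look-alike of the fixture alone.

How it is judged:
By the outcome, as a careful person would: the job done as asked, in the order asked, and still so for the second after the job is handed in, while the arm keeps its last pose, push and grip.
It also fails if it takes over 58 s, if anything falls off the work surface, if the arm or the gripper's body presses on something with over 40 N, if the wrist force passes 120 N, or if a joint passes its speed limit or range.

ROBOT

A 7-joint arm with a two-finger parallel gripper is mounted at the origin on the work surface. World frame = base frame: x ahead of the robot, y to its left, z up, the work surface at z = 0. Lengths are in m, angles in rad, forces in N, time in s.
With the tool pointing down it reaches from about 0.425 to 0.8 m from the base axis. Payload 8.3 kg.
Tool frame: the origin (TCP) lies at the very end of the fingers, on their centre line; the grasp point (between the pads) lies robot.pinch_z behind it (robot.pinch_z is the distance from the TCP to the grasp point, in m); z points along the fingers, y is the direction in which the jaws open and shut (so a half turn about z gives the same grasp; the last joint's range is limited). The gripper opens to 85 mm and grips with 20 to 120 N. Pads are 22 mm wide; open, the fingers measure 114 mm over their backs; the gripper's body (76 mm by 85 mm) begins 54 mm behind the grasp point. The pads swing forward as they close: fully open they stand 13 mm farther back than shut.
Start: joints at [1.159, 0.383, 0.016, 1.37, -0.006, 1.388, -0.046], TCP at [0.214, -0.587, 0.231] pointing down, gripper open.
Joint ranges: [-2.95, 2.95], [-0.25, 2.06], [-1.52, 1.56], [0.18, 2.33], [-1.44, 4.58], [0.02, 2.06], [-3.01, 3.01]. Speed limits (rad/s): [2.39, 2.39, 3.01, 3.01, 3.14, 3.14, 3.14].

INTERFACE

Orientations are given as a unit quaternion [x, y, z, w].
In Python, from station import robot, cams gives the robot as it stands. The module is installed in compiled form; this text tells all that it offers.
- The arm moves only by the shell command python3 -m jog 'ROWS' [FORCE]. ROWS is JSON, a list of rows, each a list of 3 entries, a list of its own where there are three numbers: the shift along the tool's x, y, z in mm, then the turn, a rotation vector about the tool's x, y, z in rad, then the opening, from 0 (shut) to 1 (fully open). In form: [[[x, y, z], [ax, ay, az], hand], ...]. A call has 1 to 10 rows; each row shifts and turns the commanded pose from where the row before left it, along the tool's axes as they then stand; what a row does not reach is not made up. A row lasts 1/12 s, in which the tool goes at most 41.7 mm and 7.16 degrees, less where a joint would pass 70% of its speed; a pose out of reach is approached as far as the arm can. A call with a gripper value outside its range is refused whole. The fingers move at their own pace and stop on an object; FORCE is the grip in N (left out, the last holds). Time passes only in rows, so rows that do not move let the fingers close. It gives the time, the measured TCP pose, the force and the opening at its end, in the units of the state.
- robot.observe(): the state, without advancing time (a new reading comes with each control period).
- cams.read_camera(name): name is "scene" or "side" or "wrist"; returns a dict with "img" (400x640x3 uint8, blue, green, red), "depth" (400x640 float32, m along the optical axis (not along the pixel's ray), 0 where there is no reading), "fx", "fy", "cx", "cy" (pixels), "world_to_cam" (4x4, takes a point from world to camera coordinates). Camera axes: x right, y down, z forward; pixel columns grow to the right and rows downward; lengths in m; the calibration is good to about 2 mm. A picture is of the moment at which its call begins.
- robot.close_job(): hands the job in, once; it reports no verdict.
The state is a dict: "time_s": time; "joint_positions": joint angles; "joint_vel": joint speeds; "tau": joint torques, N m; "position": TCP position; "tool_rot": TCP orientation; "contact_force": force on the tool from outside, world axes, zero at the start; "torque": the same for the moment, N m; "width": finger opening in m.
Only numpy, scipy, OpenCV 4.12 (cv2) and the standard library are available. Lean on these libraries where they do the work, as an engineer would, in place of code of your own. Each camera call takes 0.05 s, during which the arm holds its last target. There are 200 camera calls.

## Working session

There is one attempt and no reset: what is moved stays moved. The work goes in short steps, Python scripts to look and compute and a shell command to move; the robot and the scene stay as the last step left them, time stands still between calls to the robot, and variables do not carry over. Pictures are saved under pics/ and viewed, about 8 in all and at most 12, crops included, and the job is handed in when it is done.

```bash
mkdir -p pics
cat > h.py <<'E'
import numpy as np,cv2
from station import robot,cams
from scipy.spatial.transform import Rotation as R
def grab(n,f=None):
    c=cams.read_camera(n)
    if f: cv2.imwrite('pics/'+f,c['img'])
    return c
def cloud(c):
    d=c['depth'];v,u=np.indices(d.shape)
    p=np.stack([(u-c['cx'])/c['fx']*d,(v-c['cy'])/c['fy']*d,d],-1)
    T=np.linalg.inv(c['world_to_cam']);return p@T[:3,:3].T+T[:3,3]
def ray(c,u,v,z):
    T=np.linalg.inv(c['world_to_cam']);r=T[:3,:3]@[(u-c['cx'])/c['fx'],(v-c['cy'])/c['fy'],1]
    return T[:3,3]+r*(z-T[2,3])/r[2]
def st():
    s=robot.observe();print('t',s['time_s'],'p',np.round(s['position'],4),'R',np.round(R.from_quat(s['tool_rot']).as_matrix(),3).tolist(),'F',np.round(s['contact_force'],1),'w',round(s['width'],4));return s
E
python3 - <<'E'
from h import *
import pickle
st();print(robot.pinch_z)
D={n:grab(n,n+'0.png') for n in('scene','side','wrist')}
pickle.dump(D,open('d0.pkl','wb'))
for n in D: print(n,np.linalg.inv(D[n]['world_to_cam'])[:3].round(3).tolist(),D[n]['fx'])
E
```

```text
t 0.0 p [ 0.2135 -0.5869  0.2303] R [[0.94, 0.342, -0.001], [0.342, -0.94, 0.002], [-0.0, -0.002, -1.0]] F [ 1.1  0.7 -0.2] w 0.0854
0.0187
scene [[0.156, 0.761, -0.63, 1.301], [0.988, -0.128, 0.091, -0.194], [-0.011, -0.636, -0.772, 1.003]] 472.52722701542103
side [[-0.987, -0.112, 0.119, 0.454], [-0.163, 0.705, -0.69, 0.555], [-0.007, -0.7, -0.714, 0.766]] 394.5179367395263
wrist [[0.342, -0.902, -0.262, 0.28], [-0.94, -0.33, -0.093, -0.563], [-0.003, 0.278, -0.961, 0.373]] 334.00744120481954
```

View pics/scene0.png

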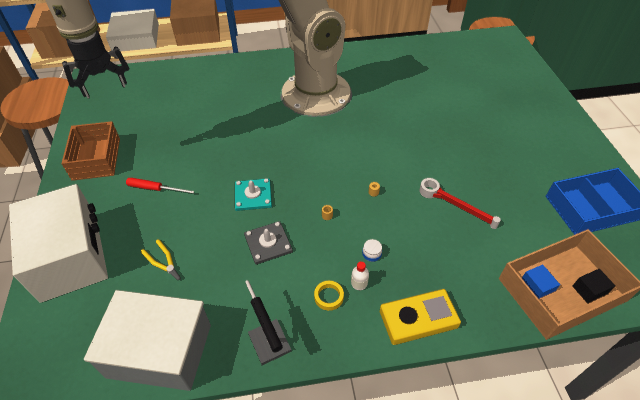

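View pics/side0.png

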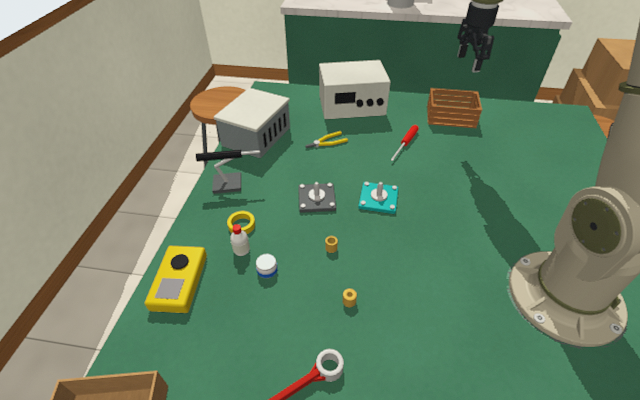

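The scene view shows the dark fixture at (268,242), the turquoise one at (252,193), bushes at (327,212) and (374,189), and the lever boss at (430,187) with its foot at (496,222). In the side view the bushes are at (331,243) and (349,297), and the first seems to have the larger bore. Next I'll measure positions.

Run:
```python
from h import *
import pickle
D=pickle.load(open('d0.pkl','rb'))
def top(c,box,lo,hi):
    P=cloud(c);u0,v0,u1,v1=box;q=P[v0:v1,u0:u1].reshape(-1,3);m=(q[:,2]>lo)&(q[:,2]<hi);q=q[m]
    (x,y),r=cv2.minEnclosingCircle((q[:,:2]*1000).astype(np.float32));print(len(q),'enc',round(x,1),round(y,1),'r',round(r,1),'med',(np.median(q,0)*1000).round(1))
for n,bs in dict(scene=[('bA',(316,200,338,222),.024,.04),('bB',(364,178,386,200),.024,.04),('boss',(416,172,444,200),.024,.04),('foot',(486,212,504,232),.027,.04),('pin',(255,225,282,248),.035,.07),('plate',(240,215,296,266),.008,.018),('seat',(250,225,284,255),.0185,.024)],
 side=[('bA',(321,230,342,255),.024,.04),('bB',(338,284,360,308),.024,.04),('boss',(312,345,346,382),.024,.04),('pin',(305,175,328,205),.035,.07),('plate',(292,178,342,214),.008,.018),('seat',(298,180,336,206),.0185,.024)]).items():
    for nm,b,lo,hi in bs: print(n,nm,end=' ');top(D[n],b,lo,hi)
c=D['scene']
for nm,u,v,z in[('bA',327.5,208.5,.03),('bB',374.5,185,.03),('boss',430,185,.03),('foot',496,219,.03),('pin',267,229,.06)]: print(nm,ray(c,u,v,z).round(4))
for n,bs in dict(scene=[(312,196,344,228),(358,172,390,204)],side=[(315,226,347,258),(333,280,365,312)]).items():
    print(n)
    for i,(a,b,e,f) in enumerate(bs): D[n][i]=cv2.resize(D[n]['img'][b:f,a:e],None,fx=10,fy=10,interpolation=cv2.INTER_CUBIC)
cv2.imwrite('pics/b.png',np.vstack([np.hstack([D[n][0],D[n][1]]) for n in('scene','side')])[:,:][::1][:600] if 0 else cv2.resize(np.vstack([np.hstack([D[n][0],D[n][1]]) for n in('scene','side')]),(600,600)))
```

```text
scene bA 64 enc 529.9 -52.0 r 16.3 med [533.2 -51.8  28.9]
scene bB 75 enc 470.7 90.0 r 16.3 med [471.8  89.1  29. ]
scene boss 184 enc 498.4 248.0 r 35.1 med [498.9 245.6  28.9]
scene foot 50 enc 629.3 367.2 r 18.2 med [634.2 371.8  29.3]
scene pin 49 enc 594.8 -217.7 r 7.8 med [ 598.1 -217.1   52.1]
scene plate 1040 enc 594.9 -217.5 r 68.7 med [ 603.3 -217.4   14. ]
scene seat 126 enc 580.2 -221.3 r 41.2 med [ 598.9 -217.1   20.8]
side bA 76 enc 531.1 -50.6 r 16.1 med [531.7 -48.   28.4]
side bB 127 enc 471.4 91.9 r 16.0 med [471.2  93.2  29. ]
side boss 416 enc 497.4 249.3 r 33.4 med [495.3 250.3  29.3]
side pin 48 enc 594.8 -213.5 r 7.8 med [ 594.  -211.9   49.8]
side plate 763 enc 595.8 -215.3 r 68.5 med [ 591.4 -202.5   13.2]
side seat 96 enc 593.9 -214.5 r 59.2 med [ 590.6 -210.6   20. ]
bA [ 0.5287 -0.0505  0.03  ]
bB [0.4682 0.0914 0.03  ]
boss [0.4936 0.2416 0.03  ]
foot [0.6351 0.373  0.03  ]
pin [ 0.592  -0.2142  0.06  ]
scene
side
```

View pics/b.png

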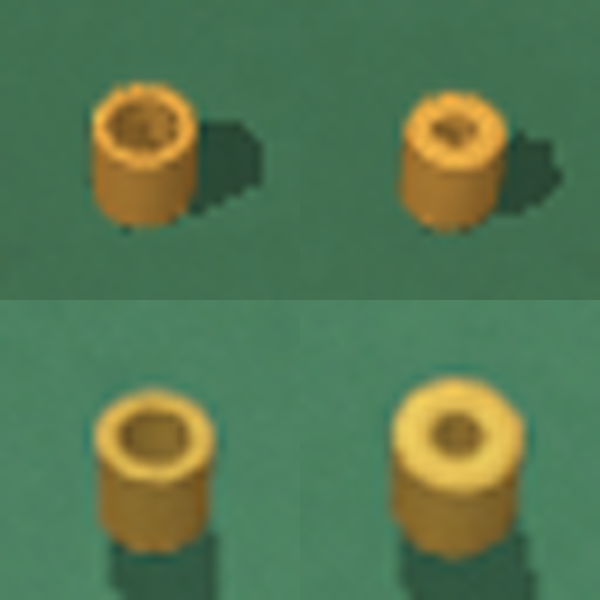

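A, at (0.530,-0.051), is the wide bush; B is the narrow one. I'll start moving over while getting the fixture's yaw.

```bash
python3 - <<'E'
from h import *
import pickle
D=pickle.load(open('d0.pkl','rb'))
P=cloud(D['scene'])[215:266,240:296].reshape(-1,3);q=P[(P[:,2]>.009)&(P[:,2]<.019)]
print(cv2.minAreaRect((q[:,:2]*1000).astype(np.float32)))
E
python3 -m jog '[[[25,-20,-3],[0,0,0],1],[[29,-24,-3],[0,0,0],1],[[29,-24,-3],[0,0,0],1],[[29,-24,-3],[0,0,0],1],[[29,-24,-3],[0,0,0],1],[[29,-24,-3],[0,0,0],1],[[29,-24,-3],[0,0,0],1],[[29,-24,-3],[0,0,0],1],[[29,-24,-3],[0,0,0],1],[[29,-24,-3],[0,0,0],1]]'
python3 -c "from h import *;st()"
```

```text
((594.5435180664062, -216.95071411132812), (105.90660858154297, 100.28306579589844), 12.965046882629395)
time_s: 0.98
position: [0.4021, -0.266, 0.2614]
tool_rot: [0.985, 0.173, -0.0, 0.0]
contact_force: [1.1, -1.0, 1.0]
width: 0.0853
t 0.9833 p [ 0.4021 -0.266   0.2614] R [[0.94, 0.342, -0.0], [0.342, -0.94, -0.0], [-0.0, 0.0, -1.0]] F [ 1.1 -1.   1. ] w 0.0853
```

```bash
python3 -m jog '[[[25,-20,15],[0,0,0],1],[[25,-20,15],[0,0,0],1],[[25,-20,15],[0,0,0],1],[[25,-20,15],[0,0,0],1],[[25,-20,15],[0,0,0],1],[[25,-20,15],[0,0,0],1],[[25,-20,15],[0,0,0],1],[[19,-18,15],[0,0,0],1],[[0,0,10],[0,0,0],1],[[0,0,0],[0,0,0],1]]'
python3 - <<'E'
from h import *
s=st();c=grab('wrist','w1.png')
P=cloud(c);m=(P[...,2]>.026)&(P[...,2]<.034)
n,l,S,C=cv2.connectedComponentsWithStats(m.astype(np.uint8))
for i in range(1,n):
    if S[i,4]>60:
        q=P[l==i];print(S[i],np.array(cv2.minEnclosingCircle((q[:,:2]*1000).astype(np.float32))[0]).round(1),cv2.minEnclosingCircle((q[:,:2]*1000).astype(np.float32))[1])
E
```

```text
time_s: 1.82
position: [0.5288, -0.0509, 0.1287]
tool_rot: [0.984, 0.175, -0.002, -0.001]
contact_force: [-0.1, -0.8, -1.0]
width: 0.0854
t 1.8167 p [ 0.5288 -0.0509  0.1287] R [[0.938, 0.345, -0.004], [0.345, -0.938, 0.001], [-0.004, -0.003, -1.0]] F [-0.1 -0.8 -1. ] w 0.0854
[305 178  39  38 681] [530.6 -53.3] 14.935294151306152
[546 183  23  21 162] [ 594.6 -216.5] 7.702499866485596
[ 103  187   41   38 1043] [470.8  88.7] 15.179808616638184
```

View pics/w1.png

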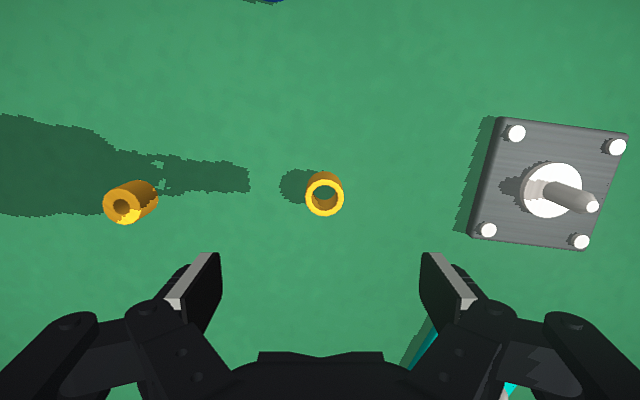

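The wrist view shows the wide-bore bush centred at (325,197), the narrow one at (124,203) and the pin at (575,195). Descend and grip.

```bash
python3 -m jog '[[[1,2,25],[0,0,0],1],[[0,0,30],[0,0,0],1],[[0,0,30],[0,0,0],1],[[0,0,25],[0,0,0],1],[[0,0,13],[0,0,0],1],[[0,0,0],[0,0,0],1],[[0,0,0],[0,0,0],0.2],[[0,0,0],[0,0,0],0.2],[[0,0,0],[0,0,0],0.2],[[0,0,0],[0,0,0],0.2]]' 40
python3 -m jog '[[[0,0,0],[0,0,0],0.2],[[0,0,0],[0,0,0],0.2],[[0,0,0],[0,0,0],0.2],[[0,0,0],[0,0,0],0.2],[[0,0,0],[0,0,0],0.2],[[0,0,0],[0,0,0],0.2]]' 40; python3 -c "from h import *;st()"
```

```text
time_s: 2.7
position: [0.5328, -0.0549, 0.0099]
tool_rot: [0.985, 0.173, 0.001, 0.0]
contact_force: [-0.2, -0.6, 0.0]
width: 0.0384
time_s: 3.2
position: [0.5326, -0.0547, 0.0097]
tool_rot: [0.985, 0.174, 0.001, 0.0]
contact_force: [-1.5, 0.9, 6.3]
width: 0.0277
t 3.2 p [ 0.5326 -0.0547  0.0097] R [[0.94, 0.342, 0.002], [0.342, -0.94, -0.001], [0.002, 0.001, -1.0]] F [-1.5  0.9  6.3] w 0.0277
```

```bash
python3 -m jog '[[[0,0,-5],[0,0,0],0.2],[[0,0,-15],[0,0,0],0.2],[[0,0,-20],[0,0,0],0.2],[[0,0,-20],[0,0,0],0.2],[[0,0,-20],[0,0,0],0.2],[[0,0,-10],[0,0,0],0.2],[[0,0,0],[0,0,0],0.2]]' 40
python3 - <<'E'
from h import *
s=st();c=grab('wrist','w2.png')
E
```

```text
time_s: 3.78
position: [0.5334, -0.0546, 0.1011]
tool_rot: [0.985, 0.174, 0.002, 0.001]
contact_force: [0.1, -0.5, -1.5]
width: 0.0277
t 3.7833 p [ 0.5334 -0.0546  0.1011] R [[0.94, 0.342, 0.005], [0.342, -0.94, -0.001], [0.004, 0.002, -1.0]] F [ 0.1 -0.5 -1.5] w 0.0277
```

View pics/w2.png

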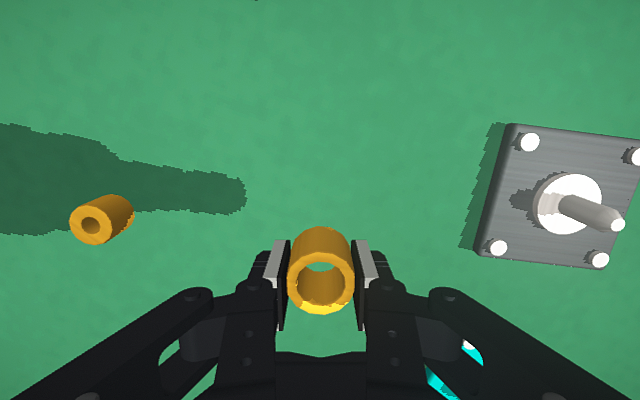

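The bush is held upright with its top ring at about (321,285); the pin is at (600,218). Measure the held bush and pin offset in the same frame.

```bash
cat > m.py <<'E'
from h import *
def meas(c):
    P=cloud(c);hsv=cv2.cvtColor(c['img'],cv2.COLOR_BGR2HSV)
    s=robot.observe();p=s['position']
    m=cv2.inRange(hsv,(12,110,90),(35,255,255))>0
    near=m&(np.hypot(P[...,0]-p[0],P[...,1]-p[1])<.03)
    q=P[near]*1000;zt=np.percentile(q[:,2],98);t=q[q[:,2]>zt-3]
    (x,y),r=cv2.minEnclosingCircle(t[:,:2].astype(np.float32));print('bush top z',zt.round(1),'c',round(x,1),round(y,1),'r',round(r,1))
    k=(np.hypot(P[...,0]-.595,P[...,1]+.2155)<.02)&(P[...,2]>.024)&(P[...,2]<.065)&~m
    q=P[k]*1000
    if len(q):
        (a,b),r2=cv2.minEnclosingCircle(q[:,:2].astype(np.float32));print('pin',round(a,1),round(b,1),'r',round(r2,1),'ztop',q[:,2].max().round(1))
        t=q[q[:,2]>57]
        if len(t)>5: print('tip',t[:,:2].mean(0).round(1),len(t))
    A=R.from_quat(s['tool_rot']).as_matrix()
    for nm,T in(('const pin 595,-216',(595,-216)),('pin meas',(a,b) if len(q) else (595,-216))):
        print(nm,'tool shift',(A.T@np.array([T[0]-x,T[1]-y,0])).round(1))
if __name__=='__main__':
    st();meas(grab('wrist'))
E
python3 m.py
```

```text
t 3.8333 p [ 0.5324 -0.0546  0.0993] R [[0.94, 0.342, 0.002], [0.342, -0.94, -0.0], [0.002, 0.001, -1.0]] F [-0.2 -0.6 -1.5] w 0.0278
bush top z 120.2 c 531.1 -55.1 r 15.0
pin 594.5 -216.8 r 8.3 ztop 61.0
tip [ 594.6 -216.9] 261
const pin 595,-216 tool shift [  5.1 173.1   0. ]
pin meas tool shift [  4.4 173.7   0. ]
```

```bash
python3 -m jog '[[[0,15,0],[0,0,0],0.2],[[1,25,0],[0,0,0],0.2],[[1,30,0],[0,0,0],0.2],[[1,30,0],[0,0,0],0.2],[[1,30,0],[0,0,0],0.2],[[0,25,0],[0,0,0],0.2],[[0,13,0],[0,0,0],0.2],[[0,5,0],[0,0,0],0.2],[[0,0,0],[0,0,0],0.2],[[0,0,0],[0,0,0],0.2]]' 40
python3 - <<'E'
from m import *
st();c=grab('wrist','w3.png');meas(c);grab('scene','s3.png');c=grab('side')
a=grab('scene')['img'][190:290,210:330];b=c['img'][130:230,260:380]
cv2.imwrite('pics/c3.png',cv2.resize(np.hstack([a,b]),None,fx=3.3,fy=3.3,interpolation=cv2.INTER_CUBIC))
E
```

```text
time_s: 4.72
position: [0.5943, -0.214, 0.0976]
tool_rot: [0.985, 0.174, -0.0, -0.001]
contact_force: [-0.5, 0.8, -0.8]
width: 0.0281
t 4.7167 p [ 0.5943 -0.214   0.0976] R [[0.939, 0.343, -0.001], [0.343, -0.939, 0.002], [-0.0, -0.002, -1.0]] F [-0.5  0.8 -0.8] w 0.0281
bush top z 118.5 c 593.2 -214.8 r 15.2
pin 594.9 -218.2 r 7.9 ztop 60.8
tip [ 598.1 -217.9] 82
const pin 595,-216 tool shift [ 1.3  1.7 -0. ]
pin meas tool shift [ 0.5  3.8 -0. ]
```

View pics/w3.png

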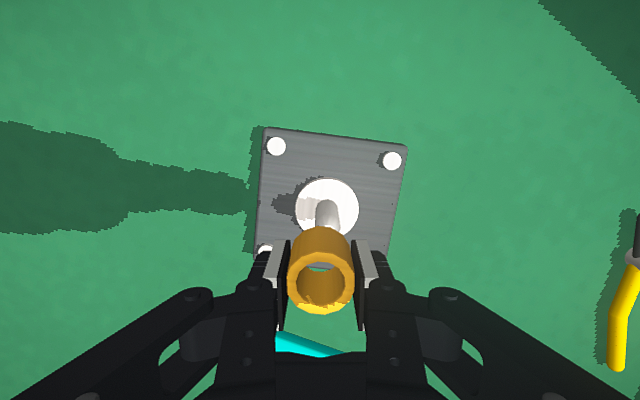

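The bush hangs over the pin; the pin appears at about (327,215) and the bush ring at (320,285), so there's a small lateral offset. I'll get a finer value from silhouette midlines.

Run:
```python
from m import *
c=grab('wrist');P=cloud(c)*1000;s=robot.observe();A=R.from_quat(s['tool_rot']).as_matrix();t=np.array(s['position'])*1000
Q=(P-t)@A  # tool coords (mm)
k=(np.hypot(P[...,0]-595,P[...,1]+216)<14)&(P[...,2]>26)&(P[...,2]<55)
for lo in range(26,55,5):
    q=Q[k&(P[...,2]>=lo)&(P[...,2]<lo+5)]
    if len(q): print('pin z',lo,'y range',q[:,1].min().round(1),q[:,1].max().round(1),'n',len(q))
k=(abs(P[...,2]-20)<1.5)&(np.hypot(P[...,0]-595,P[...,1]+216)<26)
q=Q[k];print('seat y',np.percentile(q[:,1],[0,1,99,100]).round(1),'x',q[:,0].max().round(1))
k=(abs(P[...,2]-14)<1.5);q=Q[k];print('plate x max',q[:,0].max())
hsv=cv2.cvtColor(c['img'],cv2.COLOR_BGR2HSV);m=cv2.inRange(hsv,(12,110,90),(35,255,255))>0
q=Q[m&(np.hypot(P[...,0]-t[0],P[...,1]-t[1])<25)&(P[...,2]<200)];print('bush y',q[:,1].min(),q[:,1].max(),'x max',q[:,0].max())
z=q[:,2]; 
for z0 in range(-20,10,5):
    r=q[(z>=z0)&(z<z0+5)]
    if len(r): print(z0,r[:,1].min().round(1),r[:,1].max().round(1),r[:,0].max().round(1))
```

```text
pin z 26 y range -3.9 10.9 n 50
pin z 31 y range -3.9 11.1 n 50
pin z 36 y range -3.8 11.0 n 54
pin z 41 y range -3.7 10.8 n 61
pin z 46 y range -3.6 11.1 n 59
pin z 51 y range -3.5 11.6 n 140
seat y [-18.  -17.2  24.5  25.4] x 20.2
plate x max 52.866129157040845
bush y -14.581266701210343 13.73368175284363 x max 13.754106528049636
-20 -14.2 13.7 13.8
-15 -14.0 13.5 13.7
-10 -14.0 13.4 13.6
-5 -14.2 13.5 13.7
0 -14.2 13.7 13.5
5 -14.6 13.7 13.5
```

View pics/c3.png

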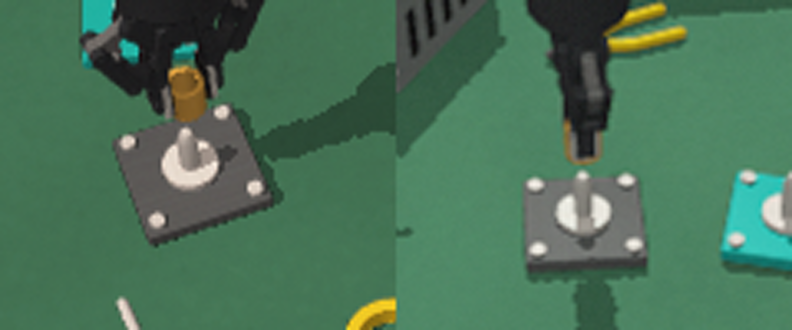

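The scene crop shows the bush just above the pin, and the side crop confirms they line up. The same-frame silhouettes give a shift of about +3.8 mm in tool y and 0 in x.

```bash
python3 -m jog '[[[0,3.8,0],[0,0,0],0.2],[[0,0,8],[0,0,0],0.2],[[0,0,8],[0,0,0],0.2],[[0,0,6],[0,0,0],0.2],[[0,0,6],[0,0,0],0.2],[[0,0,4],[0,0,0],0.2],[[0,0,3],[0,0,0],0.2],[[0,0,3],[0,0,0],0.2],[[0,0,0],[0,0,0],0.2]]' 40; python3 m.py
```

```text
time_s: 5.72
position: [0.5956, -0.2192, 0.0596]
tool_rot: [0.985, 0.174, -0.0, -0.0]
contact_force: [0.9, 0.1, -0.9]
width: 0.0275
t 5.7167 p [ 0.5956 -0.2192  0.0596] R [[0.94, 0.342, -0.001], [0.342, -0.94, 0.0], [-0.001, -0.001, -1.0]] F [ 0.9  0.1 -0.9] w 0.0275
bush top z 80.5 c 594.3 -219.7 r 15.1
pin 599.5 -213.7 r 18.3 ztop 64.9
tip [ 595.4 -217.2] 120
const pin 595,-216 tool shift [ 2.  -3.2  0. ]
pin meas tool shift [ 6.9 -3.8 -0. ]
```

Run:
```python
from m import *
c=grab('wrist');cv2.imwrite('pics/z4.png',cv2.resize(c['img'][180:340,250:400],None,fx=3.7,fy=3.7,interpolation=cv2.INTER_CUBIC))
```

```text
(no output)
```

View pics/z4.png

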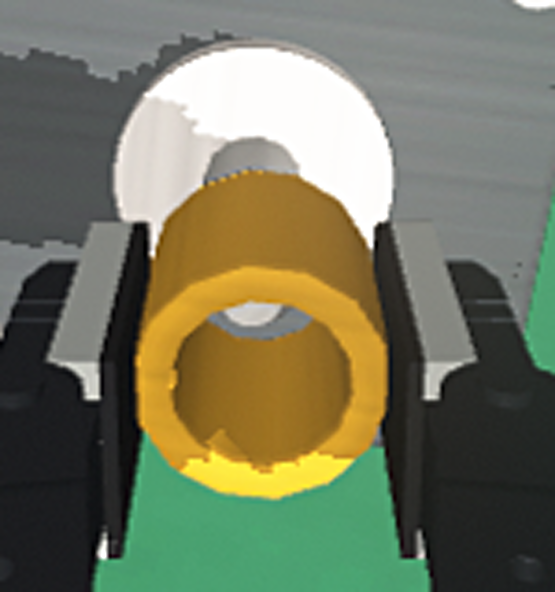

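The zoom shows the pin tip inside the bore at about (255,312), with the bore centre at (262,380). The pin is slightly left of the bore; casting rays gives the x offset.

Run:
```python
from m import *
c=grab('wrist');s=robot.observe();A=R.from_quat(s['tool_rot']).as_matrix()
f=lambda u,v,z:((ray(c,250+u/3.7,180+v/3.7,z)-s['position'])@A*1000).round(1)
zt=s['position'][2]+.0208
print('outer top/bot',f(262,266,zt),f(262,497,zt),'L/R',f(137,375,zt),f(387,375,zt))
print('inner top/bot',f(262,300,zt),f(262,466,zt),'L/R',f(174,380,zt),f(352,380,zt))
print('tip front edge',f(255,326,.06),'taper edge',f(255,338,.052))
print('seat L/R',f(114,165,.02),f(394,165,.02),'top',f(254,45,.02),'pin base L/R',f(205,175,.03),f(299,175,.03))
```

```text
outer top/bot [ 13.2   0.2 -20.8] [-15.5   0.2 -20.8] L/R [  0.1 -13.6 -20.8] [  0.1  14.  -20.8]
inner top/bot [  9.2   0.2 -20.8] [-11.4   0.2 -20.8] L/R [ -0.5  -9.5 -20.8] [ -0.5  10.1 -20.8]
tip front edge [-5.4 -0.7  0.6] taper edge [-11.4  -0.7   8.6]
seat L/R [  1.4 -23.1  40.6] [ 1.5 21.  40.6] top [21.1 -1.  40.6] pin base L/R [ 3.6 -8.3 30.6] [ 3.7  5.7 30.6]
```

```bash
python3 -m jog '[[[0,-1.1,0],[0,0,0],0.2],[[0,0,3],[0,0,0],0.2],[[0,0,3],[0,0,0],0.2],[[0,0,4],[0,0,0],0.2],[[0,0,0],[0,0,0],0.2]]' 40
python3 -c "from h import *;st()"
```

```text
time_s: 6.28
position: [0.5949, -0.2181, 0.0492]
tool_rot: [0.985, 0.174, -0.001, -0.0]
contact_force: [-0.6, 0.1, -1.3]
width: 0.028
t 6.2833 p [ 0.5949 -0.2181  0.0492] R [[0.94, 0.342, -0.001], [0.342, -0.94, 0.001], [-0.001, -0.001, -1.0]] F [-0.6  0.1 -1.3] w 0.028
```

The bush has passed the taper with no contact force. Continue down.

```bash
python3 -m jog '[[[0,0,4],[0,0,0],0.2],[[0,0,4],[0,0,0],0.2],[[0,0,4],[0,0,0],0.2],[[0,0,4],[0,0,0],0.2],[[0,0,2],[0,0,0],0.2],[[0,0,1.5],[0,0,0],0.2],[[0,0,1],[0,0,0],0.2],[[0,0,0],[0,0,0],0.2]]' 40
python3 m.py
```

```text
time_s: 6.95
position: [0.5956, -0.2183, 0.03]
tool_rot: [0.985, 0.174, 0.0, 0.0]
contact_force: [0.4, -0.3, -1.0]
width: 0.0281
t 6.95 p [ 0.5956 -0.2183  0.03  ] R [[0.94, 0.342, 0.0], [0.342, -0.94, -0.0], [0.0, 0.0, -1.0]] F [ 0.4 -0.3 -1. ] w 0.0281
bush top z 50.8 c 594.3 -218.9 r 15.1
pin 595.0 -215.5 r 20.0 ztop 65.0
tip [ 596.7 -215. ] 952
const pin 595,-216 tool shift [ 1.7 -2.5  0. ]
pin meas tool shift [ 1.9 -3.   0. ]
```

Top is at about 50.8 mm. One more mm to touch, then open just enough and lift.

```bash
python3 -m jog '[[[0,0,0.7],[0,0,0],0.2],[[0,0,0.5],[0,0,0],0.2],[[0,0,0],[0,0,0],0.2]]' 40
python3 -m jog '[[[0,0,0],[0,0,0],0.5],[[0,0,0],[0,0,0],0.6],[[0,0,0],[0,0,0],0.6],[[0,0,0],[0,0,0],0.6],[[0,0,-5],[0,0,0],0.6],[[0,0,-15],[0,0,0],0.6],[[0,0,-25],[0,0,0],0.6],[[0,0,-35],[0,0,0],0.6],[[0,0,-35],[0,0,0],0.6],[[0,0,0],[0,0,0],0.6]]' 40
python3 - <<'E'
from m import *
st();c=grab('wrist')
P=cloud(c)*1000;hsv=cv2.cvtColor(c['img'],cv2.COLOR_BGR2HSV);m=(cv2.inRange(hsv,(12,110,90),(35,255,255))>0)&(np.hypot(P[...,0]-595,P[...,1]+217)<30)
q=P[m];zt=np.percentile(q[:,2],[50,90,98]);print('bush z',zt);t=q[q[:,2]>46];print(cv2.minEnclosingCircle(t[:,:2].astype(np.float32)))
a=grab('scene')['img'][190:290,210:330];b=grab('side')['img'][150:230,260:380]
w=cv2.resize(c['img'],(800,500))
cv2.imwrite('pics/c5.png',np.hstack([cv2.resize(a,(360,300),interpolation=2),cv2.resize(c['img'][80:360,140:500],(386,300),interpolation=2)]))
E
```

```text
time_s: 7.25
position: [0.5958, -0.2183, 0.0297]
tool_rot: [0.985, 0.174, 0.0, 0.0]
contact_force: [-3.3, 0.7, 7.8]
width: 0.0282
time_s: 8.08
position: [0.5994, -0.2191, 0.1524]
tool_rot: [0.985, 0.174, 0.005, 0.003]
contact_force: [0.9, 0.8, 1.3]
width: 0.0513
t 8.0833 p [ 0.5994 -0.2191  0.1524] R [[0.94, 0.342, 0.012], [0.342, -0.94, -0.004], [0.01, 0.007, -1.0]] F [0.9 0.8 1.3] w 0.0513
bush z [49.12037355 50.36940946 50.79680132]
((594.4884033203125, -218.94879150390625), 14.805975914001465)
```

View pics/c5.png

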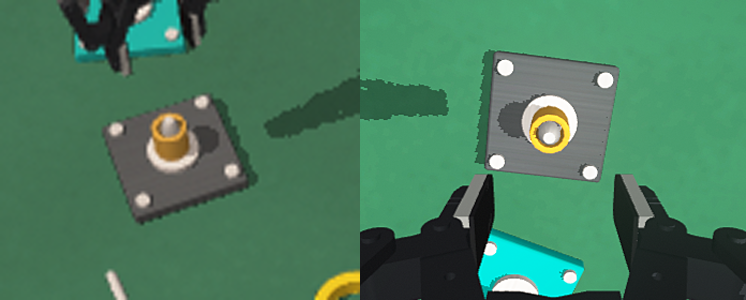

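The bush is seated on the fixture (crop (170,135)), with its top at about 50 mm, and released; the narrow bush wasn't touched. Now the lever.

```bash
python3 -m jog '[[[6,-24,0],[0,0,0],1],[[9,-36,0],[0,0,0],1],[[9,-36,0],[0,0,0],1],[[9,-36,0],[0,0,0],1],[[9,-36,0],[0,0,0],1],[[9,-36,0],[0,0,0],1],[[9,-36,0],[0,0,0],1],[[9,-36,0],[0,0,0],1],[[9,-36,0],[0,0,0],1],[[9,-36,0],[0,0,0],1]]'
python3 -m jog '[[[9,-36,0],[0,0,0],1],[[9,-36,0],[0,0,0],1],[[9,-36,0],[0,0,0],1],[[6,-34,0],[0,0,0],1],[[0,0,0],[0,0,-0.1],1],[[0,0,0],[0,0,-0.1],1],[[0,0,0],[0,0,-0.1],1],[[0,0,0],[0,0,-0.1],1],[[0,0,0],[0,0,0],1],[[0,0,0],[0,0,0],1]]'
cat > l.py <<'E'
from h import *
s=st();c=grab('wrist','w6.png');P=cloud(c)*1000;A=R.from_quat(s['tool_rot']).as_matrix();t=np.array(s['position'])*1000
hsv=cv2.cvtColor(c['img'],cv2.COLOR_BGR2HSV)
red=(cv2.inRange(hsv,(0,120,60),(8,255,255))|cv2.inRange(hsv,(172,120,60),(180,255,255)))>0
q=P[red&(P[...,2]>22)&(P[...,2]<30)]
vx,vy,x0,y0=cv2.fitLine(q[:,:2].astype(np.float32),cv2.DIST_L2,0,.01,.01).ravel()
if vx<0: vx,vy=-vx,-vy
print('arm yaw',np.degrees(np.arctan2(vy,vx)),'n',len(q),'z',np.median(q[:,2]))
b=P[(P[...,2]>26)&(P[...,2]<35)&~red&(np.hypot(P[...,0]-496,P[...,1]-247)<45)]
(bx,by),r=cv2.minEnclosingCircle(b[:,:2].astype(np.float32));print('boss',bx,by,r,len(b))
# boss projected on the arm line, then balance
k=(bx-x0)*vx+(by-y0)*vy;print('boss off line',-(bx-x0)*vy+(by-y0)*vx)
g=np.array([x0+(k+64.5)*vx,y0+(k+64.5)*vy,0]);d=A.T@np.array([vx,vy,0])
print('balance',g.round(1),'tool shift',(A.T@(g-[t[0],t[1],0])).round(1),'turn tool z',np.arctan2(d[1],d[0]).round(3))
E
python3 l.py
```

```text
time_s: 9.07
position: [0.557, 0.1398, 0.1422]
tool_rot: [0.985, 0.173, -0.001, 0.0]
contact_force: [1.8, 0.9, 0.2]
width: 0.0853
time_s: 9.9
position: [0.5402, 0.2828, 0.1423]
tool_rot: [0.931, 0.364, -0.001, -0.0]
contact_force: [0.3, -0.3, -0.3]
width: 0.0849
t 9.9 p [0.5402 0.2828 0.1423] R [[0.735, 0.679, -0.002], [0.679, -0.735, -0.001], [-0.002, -0.001, -1.0]] F [ 0.3 -0.3 -0.3] w 0.0849
arm yaw 42.43818 n 3241 z 25.651354598729913
boss 491.7962646484375 241.91490173339844 25.95511817932129 1603
boss off line -0.22357178
balance [539.2 285.6   0. ] tool shift [ 1.2 -2.7  0. ] turn tool z 0.005
```

View pics/w6.png

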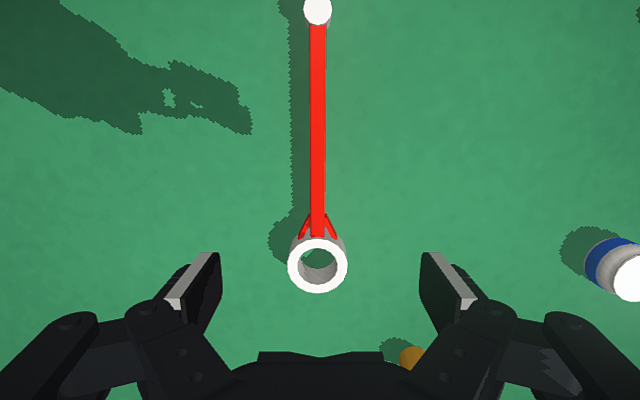

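The wrist view shows the lever vertical in the image: boss at (317,265), foot at (318,10), paste tin well off at (620,270). Descend and grip at the balance point.

```bash
python3 -m jog '[[[1.2,-2.7,20],[0,0,0],1],[[0,0,30],[0,0,0],1],[[0,0,30],[0,0,0],1],[[0,0,30],[0,0,0],1],[[0,0,20],[0,0,0],1],[[0,0,6],[0,0,0],1],[[0,0,2],[0,0,0],1],[[0,0,0],[0,0,0],0.3],[[0,0,0],[0,0,0],0.3],[[0,0,0],[0,0,0],0.3]]' 80
python3 -c "from h import *;st()"
```

```text
time_s: 10.78
position: [0.5409, 0.2867, 0.0075]
tool_rot: [0.931, 0.365, 0.002, -0.0]
contact_force: [-0.6, 0.1, 0.1]
width: 0.0516
t 10.7833 p [0.5409 0.2867 0.0075] R [[0.733, 0.68, 0.003], [0.68, -0.733, 0.001], [0.003, 0.001, -1.0]] F [-0.6  0.1  0.1] w 0.0516
```

```bash
python3 -m jog '[[[0,0,4],[0,0,0],0.3],[[0,0,0],[0,0,0],0.3],[[0,0,0],[0,0,0],0.05],[[0,0,0],[0,0,0],0.0],[[0,0,0],[0,0,0],0.0],[[0,0,0],[0,0,0],0.0],[[0,0,0],[0,0,0],0.0],[[0,0,0],[0,0,0],0.0],[[0,0,0],[0,0,0],0.0],[[0,0,0],[0,0,0],0.0]]' 80
python3 -c "from h import *;st()"
```

```text
time_s: 11.62
position: [0.5399, 0.2862, 0.0021]
tool_rot: [0.931, 0.366, 0.0, -0.0]
contact_force: [-2.5, -1.5, 4.7]
width: 0.0106
t 11.6167 p [0.5399 0.2862 0.0021] R [[0.732, 0.681, 0.0], [0.681, -0.732, 0.0], [0.0, 0.0, -1.0]] F [-2.5 -1.5  4.7] w 0.0106
```

```bash
python3 -m jog '[[[0,0,-3],[0,0,0],0],[[0,0,-8],[0,0,0],0],[[0,0,-15],[0,0,0],0],[[0,0,-22],[0,0,0],0],[[0,0,-22],[0,0,0],0],[[0,0,-22],[0,0,0],0],[[0,0,-18],[0,0,0],0],[[0,0,-10],[0,0,0],0],[[0,0,-5],[0,0,0],0],[[0,0,0],[0,0,0],0]]' 100
cat > t.py <<'E'
from h import *
s=st();c=grab('wrist','w7.png');P=cloud(c)*1000;A=R.from_quat(s['tool_rot']).as_matrix();t=np.array(s['position'])*1000
Q=(P-t)@A
hsv=cv2.cvtColor(c['img'],cv2.COLOR_BGR2HSV)
red=(cv2.inRange(hsv,(0,120,60),(8,255,255))|cv2.inRange(hsv,(172,120,60),(180,255,255)))>0
m=red&(abs(Q[...,1])<20)&(Q[...,2]>-40)&(Q[...,2]<25)
q=Q[m];print('arm top: tilt(z per x, tool, rad)',np.polyfit(q[:,0],q[:,2],1).round(4),'yaw',np.polyfit(q[:,0],q[:,1],1).round(4),'x',q[:,0].min(),q[:,0].max(),'n',len(q))
m=~red&(c['img'].min(-1)>90)&(Q[...,0]<-30)&(Q[...,0]>-110)&(abs(Q[...,1])<30)&(abs(Q[...,2]+20)<20)
m|=~red&(c['img'].min(-1)>90)&(Q[...,0]>100)&(Q[...,0]<160)&(abs(Q[...,1])<15)&(abs(Q[...,2]+20)<20)
for nm,w in(('boss',m&(Q[...,0]<0)),('foot',m&(Q[...,0]>0))):
    q=Q[w]
    if len(q)>5: print(nm,len(q),cv2.minEnclosingCircle(q[:,:2].astype(np.float32)),'top z',np.median(q[:,2]))
E
python3 t.py
```

```text
time_s: 12.45
position: [0.54, 0.286, 0.1272]
tool_rot: [0.931, 0.366, 0.0, 0.0]
contact_force: [0.0, 0.5, -6.1]
width: 0.0103
t 12.45 p [0.54   0.286  0.1272] R [[0.733, 0.681, 0.001], [0.681, -0.733, 0.0], [0.001, 0.0, -1.0]] F [ 0.   0.5 -6.1] w 0.0103
arm top: tilt(z per x, tool, rad) [-2.70000e-03 -2.32756e+01] yaw [0.0006 0.2366] x -41.27497908472404 102.03251302084338 n 11347
boss 90 ((-39.24114990234375, 0.11825446784496307), 9.521812438964844) top z -12.42142662056309
```

View pics/w7.png

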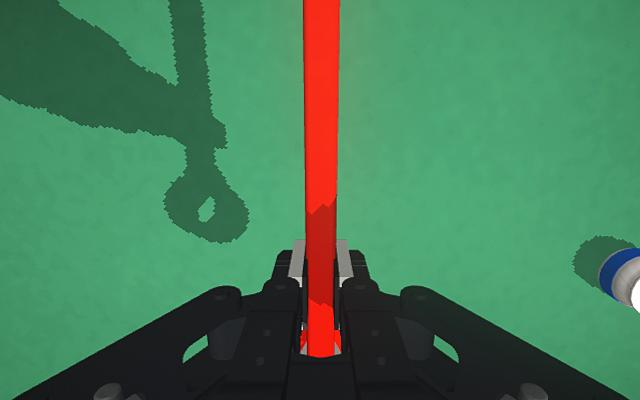

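The lever is held level (tilt about 0.003 rad) with a lifted weight of 6.1 N. Carry it to the pin.

```bash
python3 -m jog '[[[-6,10,0],[0,0,0],0],[[-12,20,0],[0,0,0],0],[[-16,27,0],[0,0,0],0],[[-16,27,0],[0,0,0],0],[[-16,27,0],[0,0,0],0],[[-16,27,0],[0,0,0],0],[[-16,27,0],[0,0,0],0],[[-16,27,0],[0,0,0],0],[[-16,27,0],[0,0,0],0],[[-16,27,0],[0,0,0],0]]'
python3 -m jog '[[[-16,27,0],[0,0,0],0],[[-16,27,0],[0,0,0],0],[[-16,27,0],[0,0,0],0],[[-16,27,0],[0,0,0],0],[[-12,22,0],[0,0,0],0],[[-8,14,0],[0,0,0],0],[[-4,8,0],[0,0,0],0],[[-2,4,0],[0,0,0],0],[[0,0,0],[0,0,0],0],[[0,0,0],[0,0,0],0]]'
python3 - <<'E'
from t import *
print('shift to target',(A.T@(np.array([643.2,-173.3,88])-t)).round(1))
E
```

```text
time_s: 13.33
position: [0.5994, 0.0035, 0.125]
tool_rot: [0.931, 0.365, -0.001, -0.0]
contact_force: [0.5, 0.4, -6.4]
width: 0.0102
time_s: 14.17
position: [0.6406, -0.1668, 0.1264]
tool_rot: [0.93, 0.367, 0.0, -0.001]
contact_force: [0.3, 1.1, -6.2]
width: 0.0102
t 14.1667 p [ 0.6406 -0.1668  0.1264] R [[0.731, 0.682, -0.0], [0.682, -0.731, 0.002], [0.001, -0.002, -1.0]] F [ 0.3  1.1 -6.2] w 0.0102
arm top: tilt(z per x, tool, rad) [-3.50000e-03 -2.32279e+01] yaw [0.0003 0.2277] x -40.975639796986485 102.08938157647967 n 11352
boss 93 ((-38.67284393310547, 0.20929092168807983), 9.771749496459961) top z -12.56307479870217
shift to target [-2.6  6.6 38.4]
```

```bash
python3 -m jog '[[[-1.5,3.5,3],[0,0,0],0],[[-1.1,3,6],[0,0,0],0],[[0,0,8],[0,0,0],0],[[0,0,8],[0,0,0],0],[[0,0,7],[0,0,0],0],[[0,0,4],[0,0,0],0],[[0,0,2],[0,0,0],0],[[0,0,0],[0,0,0],0],[[0,0,0],[0,0,0],0]]'
python3 - <<'E'
from h import *
s=st();o=[]
for n in('scene','side'):
    c=grab(n,n+'9.png');P=cloud(c)*1000
    m=(P[...,2]>107)&(P[...,2]<121)&(np.hypot(P[...,0]-595,P[...,1]+217)<32)
    k=m&(c['img'].min(-1)>70)&(np.ptp(c['img'].astype(int),axis=-1)<40)
    q=P[k];print(n,len(q),cv2.minEnclosingCircle(q[:,:2].astype(np.float32)),np.percentile(q[:,2],[5,50,95]))
    T=c['world_to_cam']@[.595,-.2175,.06,1];u,v=int(T[0]/T[2]*c['fx']+c['cx']),int(T[1]/T[2]*c['fy']+c['cy']);print(u,v)
    o.append(cv2.resize(c['img'][v-70:v+70,u-93:u+93],(400,300),interpolation=2))
cv2.imwrite('pics/c9.png',np.hstack(o))
E
```

```text
time_s: 14.97
position: [0.6433, -0.1756, 0.0888]
tool_rot: [0.931, 0.366, 0.0, -0.0]
contact_force: [-0.7, -0.6, -7.0]
width: 0.0096
t 14.9667 p [ 0.6433 -0.1756  0.0888] R [[0.732, 0.681, 0.0], [0.681, -0.732, 0.0], [0.0, 0.0, -1.0]] F [-0.7 -0.6 -7. ] w 0.0096
scene 139 ((593.4807739257812, -223.34071350097656), 26.33711051940918) [108.30132259 115.45889904 118.76437546]
265 230
side 160 ((595.0353393554688, -217.60963439941406), 26.961620330810547) [107.71695476 114.9850554  117.43760934]
315 182
```

View pics/c9.png

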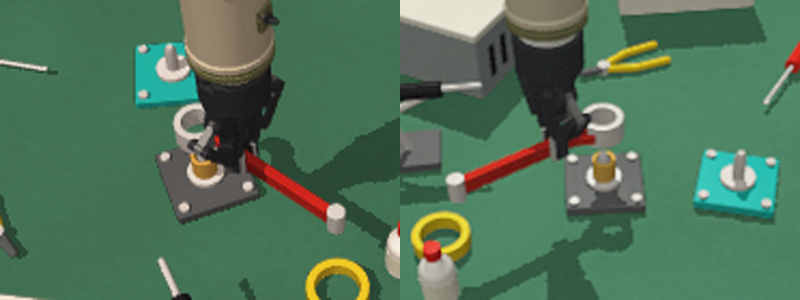

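Both views show the boss ring above the seated bush and pin, with nothing touching. The boss is about 2.5 mm too far in -y, so I'll trim that and hand in.

```bash
python3 -m jog '[[[0.8,-0.9,0],[0,0,0],0],[[0.9,-0.9,0],[0,0,0],0],[[0,0,0],[0,0,0],0],[[0,0,0],[0,0,0],0],[[0,0,0],[0,0,0],0],[[0,0,0],[0,0,0],0]]'
python3 - <<'E'
from t import *
c=grab('side');P=cloud(c)*1000
k=(P[...,2]>107)&(P[...,2]<121)&(np.hypot(P[...,0]-595,P[...,1]+217)<32)&(c['img'].min(-1)>70)&(np.ptp(c['img'].astype(int),axis=-1)<40)
print(cv2.minEnclosingCircle(P[k][:,:2].astype(np.float32)))
st();robot.close_job()
E
```

```text
time_s: 15.57
position: [0.6432, -0.1732, 0.0887]
tool_rot: [0.931, 0.366, 0.0, 0.0]
contact_force: [0.9, -0.6, -6.3]
width: 0.0101
t 15.5667 p [ 0.6432 -0.1732  0.0887] R [[0.732, 0.681, 0.0], [0.681, -0.732, -0.0], [0.0, 0.0, -1.0]] F [ 0.9 -0.6 -6.3] w 0.0101
arm top: tilt(z per x, tool, rad) [-3.6000e-03 -2.3194e+01] yaw [0.0003 0.2204] x -41.13542642269975 101.86335101292192 n 11344
boss 100 ((-38.0497932434082, 0.23472443222999573), 9.897513389587402) top z -12.658917947358116
((595.2111206054688, -213.94171142578125), 27.518352508544922)
t 15.6667 p [ 0.6432 -0.1732  0.0886] R [[0.733, 0.681, -0.0], [0.681, -0.733, 0.0], [0.0, -0.0, -1.0]] F [ 0.1 -0.2 -6.8] w 0.01
the job is handed in; nothing more can be done
```

The wide-bore bush is seated on the pin and released. The lever is held level by its balance point with the boss over the pin tip, and the job was handed in at about 15.7 s.

**Bush:** I pressed it down until it touched the seat (about 8 N). Its top then measured about 50 mm, which is where it should be when fully home. I did not touch the narrow bush, and it stayed on the bench away from the fixture.

**Lever:**
- **Level:** the last check showed about 0.004 rad of tilt.
- **Height:** the underside is about 26 mm above the pin tip.
- **Contact:** the measured force was about 6–7 N, the lever's own weight, so it is touching nothing but the gripper.
- **Centring:** after a last trim of about 2.5 mm, the side camera puts the boss at (595.2, -213.9) mm. The same camera measured the pin at (594.8, -213.5) mm.

**Disagreements:**
- **Pin position:** the cameras differ by up to about 4 mm in y (side -213.5, scene and wrist -217 to -218), so the centring is uncertain by a few millimetres.
- **Boss position:** before the trim, the scene camera put the boss about 6 mm further in -y than the side camera did. The gripper partly blocked its view, so I didn't use that reading.

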